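# Punch-mark a cabinet panel through a guide plate

## Task

Take the spring punch out of its wooden stand, put its pin down the middle hole of the steel guide plate, and press it squarely against the cabinet panel with a steady push of 10 to 15 N for two seconds, never more than 20 N. Then lift it straight up out of the hole without dragging the loose guide plate along, and stand the punch upright back in its stand, collar down on the wood. Do not mark the panel anywhere else, and leave the jar, hammer and tape roll where they are.

Things in the scene. Friction and masses are not known exactly. Their poses are not given: they have to be found in the camera images.
- punch: Loose spring-loaded marking punch, upright, pin down in the stand, 0.22 to 0.35 kg. Origin on its axis at the lower end of the dark steel nose; z up along the axis. Round: nose 18 mm dia from z = 0 to 25 mm, wider steel collar 38 mm dia from 25 to 31 mm, black grip 26 mm dia from 31 to 83 mm, steel cap 21 mm dia to 89 mm.
- punch_nose (a point): The punch's origin, the nose's lower end. A steel pin 10 mm dia (last 6 mm tapering to 5 mm) projects 24 to 52 mm below it: how far it is set differs each time and is hidden in the stand. The pin is sprung: it gives from about 2 N on and pushes back about 2.5 N more per mm pressed in (up to 20 mm).
- stand: Fixed wooden block, 90 x 90 x 85 mm high, that holds the punch. Origin at the centre of its underside; z up.
- stand_hole0 (a point): Centre of the mouth of the stand's hole, on top of the block (85 mm over the bench). The hole is 24 mm dia, slightly chamfered, goes right through; with the punch home its collar rests on the block, its nose end 25 mm below this point.
- guide: Loose flat steel guide plate, 0.7 kg, 55 x 130 x 12 mm thick, lying on the panel, with three holes in a row along its length (its y), 32 mm apart. Origin at the centre of its underside; z up. Slides easily if pushed sideways.
- guide_hole1 (a point): Centre of the mouth of the guide plate's middle hole, on its top face, 12 mm above the panel. Through hole, 14 mm dia, with a 1.5 mm chamfer. z up.
- panel: Fixed white cabinet side panel, 240 x 300 x 18 mm, lying flat on the bench. Origin at the centre of its underside; z up. The guide plate lies on it with its length about along the panel's 300 mm side (y).
- screw_jar: Bystander: glass jar with steel lid, 60 mm dia, 75 mm high. Origin at the centre of its underside.
- hammer: Bystander: hammer lying on the bench, handle along its x. Origin near the handle, at bench level.
- tape_roll: Bystander: loose ring-shaped roll of wooden edging tape lying flat on the panel beside the guide plate, 70 mm dia, 22 mm high. Origin at the centre of its underside.

How it is judged:
By the outcome, as a careful person would: the job done as asked, in the order asked, and still so for the second after the job is handed in, with the robot touching nothing.
It also fails if it takes over 64 s, if anything falls off the work surface, if the arm or the gripper's body presses on something with over 40 N, if the wrist force passes 120 N, or if a joint passes its speed limit or range.

## Robot

A 6-joint arm with a two-finger parallel gripper is mounted at the origin on the work surface. World frame = base frame: x ahead of the robot, y to its left, z up, the work surface at z = 0. Lengths are in m, angles in degrees, forces in N, time in s.
With the tool pointing down it reaches from about 0.4 to 0.825 m from the base axis. Payload 7 kg.
Tool frame: the origin (TCP) lies midway between the tips of the shut fingers; the grasp point (between the pads) lies 19 mm behind it; z points along the fingers, x is the direction in which the jaws open and shut, and the axes are right-handed (so a half turn about z gives the same grasp; the last joint's range is limited). The gripper opens to 88 mm and grips with 3 to 60 N. Pads are 19 mm wide; open, the fingers measure 130 mm over their backs; the gripper's body (78 mm by 193 mm) begins 47 mm behind the grasp point.
Start: joints at [-48.008, 20.546, 0.682, 0, -70.136, -16.507], TCP at [0.29, -0.609, 0.227] pointing down, gripper open.
Joint ranges: [-176.03, 176.03], [-82.01, 121.73], [-58.28, 71.71], [-173.87, 95.51], [-174.79, -0.11], [-173.66, 173.66]. Speed limits (degrees/s): [136.94, 136.94, 172.46, 180, 180, 180].

## Interface

Orientations are given as [roll, pitch, yaw] about the fixed x, y, z axes, in that order (R = Rz(yaw) Ry(pitch) Rx(roll)).
In Python, from plant import * gives the robot as it stands. The module is installed in compiled form; this text tells all that it offers.
- The arm moves only by the shell command python3 -m pendant 'ROWS' [OPENING]. ROWS is JSON, a list that holds one entry, the list of rows, each a list of 6 numbers: the shift along the world's x, y, z in mm, then the turn, a rotation vector about the world's x, y, z in degrees. A call has 1 to 10 rows; each row is the pose to reach, as a shift and turn from the pose commanded when the call began; what a row does not reach only later rows make up. A row lasts 1/8 s, in which the tool goes at most 62.5 mm and 10.7 degrees, less where a joint would pass 70% of its speed; a pose out of reach is approached as far as the arm can. A call with a gripper value outside its range is refused whole. OPENING is the closure, from -1 (fully open) to 1 (shut), set as the call begins (- or left out, the last holds). The fingers move at their own pace and stop on an object; the grip force is fixed at half the most. Time passes only in rows, so rows that repeat a pose let the fingers close. It gives the time, the measured TCP pose, the force and the opening at its end, in the units of the state.
- get_obs(): the state, without advancing time (a new reading comes with each control period).
- snapshot(name): name is "scene" or "top"; returns a dict with "pixels" (400x640x3 uint8, red, green, blue), "depth" (400x640 float32, m along the optical axis (not along the pixel's ray), 0 where there is no reading), "fx", "fy", "cx", "cy" (pixels), "pose" (4x4, takes a point from camera to world coordinates). Camera axes: x right, y down, z forward; pixel columns grow to the right and rows downward; lengths in m; the calibration is good to about 2 mm. A picture is of the moment at which its call begins.
- close_job(): hands the job in, once; it reports no verdict.
The state is a dict: "clock": time; "joint_pos": joint angles; "qvel": joint speeds; "tau": joint torques, N m; "tool_pos": TCP position; "orientation": TCP orientation; "force": force on the tool from outside, world axes, zero at the start; "moment": the same for the moment, N m; "opening": finger opening in m.
Only numpy, scipy, OpenCV 4.12 (cv2) and the standard library are available. Lean on these libraries where they do the work, as an engineer would, in place of code of your own. Each camera call takes 0.05 s, during which the arm holds its last target. There are 200 camera calls.

## Working session

There is one attempt and no reset: what is moved stays moved. The work goes in short steps, Python scripts to look and compute and a shell command to move; the robot and the scene stay as the last step left them, time stands still between calls to the robot, and variables do not carry over. Pictures are saved under pics/ and viewed, about 8 in all and at most 12, crops included, and the job is handed in when it is done.

```bash
mkdir -p pics; cat > h.py <<'E'
from plant import *
import numpy as np, cv2
def snap(n):
    s=snapshot(n); np.savez(f'{n}.npz',**s); return s
def pts(s):
    v,u=np.mgrid[0:400,0:640]; d=s['depth']
    c=np.stack([(u-s['cx'])/s['fx']*d,(v-s['cy'])/s['fy']*d,d],-1)
    P=s['pose']; return c@P[:3,:3].T+P[:3,3]
def ray(s,u,v,z):
    P=s['pose']; r=P[:3,:3]@np.array([(u-s['cx'])/s['fx'],(v-s['cy'])/s['fy'],1]); o=P[:3,3]
    return o+r*(z-o[2])/r[2]
E
python3 - <<'E'
from h import *
o=get_obs(); print({k:np.round(v,3) for k,v in o.items()})
for n in('top','scene'):
    s=snap(n); cv2.imwrite(f'pics/{n}0.png',s['pixels'][...,::-1]); print(n,s['fx'],s['cx'],s['cy'],np.round(s['pose'],3).tolist())
E
```

```text
{'clock': np.float64(0.0), 'joint_pos': array([-4.8008e+01,  2.0590e+01,  6.3400e-01, -1.8000e-02, -7.0137e+01,
       -1.6507e+01]), 'qvel': array([-0.052, -0.032, -0.101,  0.021,  0.087, -0.026]), 'tau': array([ 0.0000e+00, -5.8271e+01,  2.9306e+01,  6.9970e+00,  7.0000e-03,
       -0.0000e+00]), 'tool_pos': array([ 0.29 , -0.609,  0.226]), 'orientation': array([-1.79990e+02, -9.40000e-02,  1.15479e+02]), 'force': array([0.176, 0.117, 0.21 ]), 'moment': array([ 0.031,  0.03 , -0.003]), 'opening': np.float64(0.087)}
top 427.08702701356884 321.9353965384074 205.32663533231033 [[-0.017, -0.989, 0.15, 0.49], [-1.0, 0.019, 0.009, 0.012], [-0.012, -0.15, -0.989, 0.96], [0.0, 0.0, 0.0, 1.0]]
scene 424.4689769981308 321.7621603861545 196.6704258988666 [[0.441, 0.709, -0.55, 1.182], [0.897, -0.356, 0.262, -0.242], [-0.01, -0.609, -0.793, 0.884], [0.0, 0.0, 0.0, 1.0]]
```

View pics/top0.png

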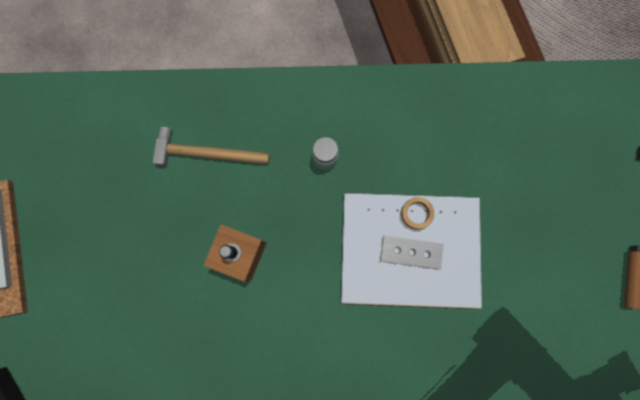

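View pics/scene0.png

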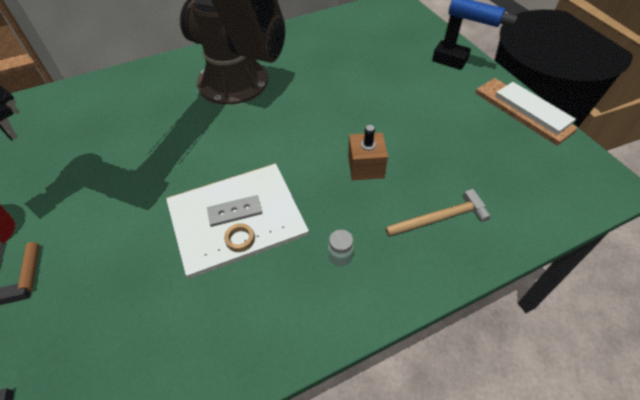

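The top view shows the stand at about (234,254) with the punch at (229,252), and the guide's middle hole near (412,252). In the scene view the punch is at (369,135) and the middle hole at (234,209). Next I'll measure both.

```bash
cat > m.py <<'E'
from h import *
T=dict(np.load('top.npz'));S=dict(np.load('scene.npz'))
def crop(s,u0,v0,w,h,k): return cv2.resize(s['pixels'][v0:v0+h,u0:u0+w,::-1],None,fx=k,fy=k,interpolation=cv2.INTER_NEAREST)
a=crop(T,200,222,66,66,6);b=crop(T,376,222,66,66,6);c=crop(S,340,118,66,66,6);d=crop(S,201,180,66,66,6)
cv2.imwrite('pics/crops.png',cv2.resize(np.vstack([np.hstack([a,b]),np.hstack([c,d])]),(600,600),interpolation=cv2.INTER_AREA))
for n,s,box in(('top',T,(376,230,70,45)),('scene',S,(200,190,70,42))):
    u0,v0,w,h=box;g=cv2.cvtColor(s['pixels'],cv2.COLOR_RGB2GRAY)[v0:v0+h,u0:u0+w];
    p=pts(s)[v0:v0+h,u0:u0+w]
    # guide mask: grey between
    m=((g>90)&(g<185)).astype(np.uint8)
    cs,_=cv2.findContours(m,cv2.RETR_EXTERNAL,cv2.CHAIN_APPROX_NONE)
    for c in cs:
        if cv2.contourArea(c)>300:
            r=cv2.minAreaRect(c);print(n,'rect',r,ray(s,r[0][0]+u0,r[0][1]+v0,.03), np.median(p[m>0][:,2]))
    print(g[::6,::6])
for n,s,(u,v) in(('top',T,(229,252)),('scene',S,(369,128))):
    p=pts(s); print(n,np.round(p[v-10:v+11:2,u-8:u+9:4],3)[...,2])
E
python3 m.py
```

```text
top rect ((35.03245544433594, 22.595333099365234), (65.80013275146484, 29.544754028320312), 7.765166282653809) [ 0.52427759 -0.1699319   0.03      ] 0.0291167023229148
[[188 188 187 187 187 187 139 125 183 187 187 187]
 [188 168 178 183 186 187 187 187 187 187 187 187]
 [187 132 169 167 165 166 165 166 166 170 179 185]
 [187 150 171 163 124 167 135 164 165 161 159 166]
 [187 157 169 166 162 163 169 162 175 116 158 172]
 [187 154 163 162 161 161 161 159 159 160 158 179]
 [187 187 187 187 187 178 164 146 147 150 154 184]
 [187 187 187 187 187 187 187 187 187 187 187 187]]
scene rect ((34.029422760009766, 20.617643356323242), (20.130456924438477, 54.085445404052734), 75.96376037597656) [ 0.53090906 -0.17429421  0.03      ] 0.03011549024678828
[[223 225 224 225 225 224 224 223 223 223 225 225]
 [223 225 223 225 224 223 224 223 207 175 223 225]
 [224 224 223 223 203 168 164 163 164 163 199 224]
 [224 204 160 163 163 153 118 165 182 166 172 224]
 [224 220 159 144 168 165 164 163 135  88 151 224]
 [224 223 162 163 139  90 146 216 225 224 224 225]
 [224 224 143 216 224 196 159 145 174 223 225 224]]
top [[0.086 0.085 0.086 0.082 0.084]
 [0.085 0.084 0.09  0.09  0.087]
 [0.142 0.147 0.142 0.089 0.089]
 [0.151 0.147 0.147 0.12  0.087]
 [0.15  0.151 0.146 0.128 0.091]
 [0.15  0.147 0.148 0.128 0.092]
 [0.148 0.148 0.145 0.126 0.089]
 [0.143 0.147 0.143 0.116 0.09 ]
 [0.082 0.143 0.12  0.098 0.091]
 [0.085 0.083 0.089 0.09  0.084]
 [0.083 0.086 0.085 0.085 0.083]]
scene [[ 0.     0.002 -0.001 -0.001 -0.001]
 [ 0.001 -0.002 -0.001 -0.002 -0.002]
 [ 0.002  0.002 -0.001 -0.001  0.005]
 [-0.003  0.     0.001 -0.001 -0.001]
 [-0.001  0.001  0.151 -0.003  0.001]
 [ 0.002  0.145  0.15   0.149 -0.004]
 [ 0.     0.145  0.148  0.144  0.001]
 [ 0.001  0.14   0.145  0.141  0.   ]
 [ 0.087  0.131  0.137  0.13   0.087]
 [ 0.084  0.123  0.13   0.123  0.083]
 [ 0.086  0.121  0.126  0.117  0.087]]
```

View pics/crops.png

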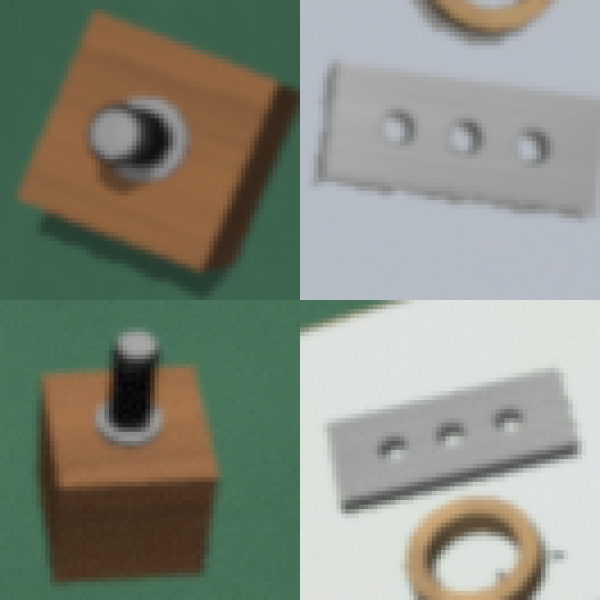

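The crops show the cap centre at top (225,251) and scene (370,127.6). The middle hole is at top (411.7,251.6) and scene (233.7,208.8). I'll refine these and triangulate.

```bash
cat >> h.py <<'E'
def tri(s1,p1,s2,p2):
    A=[];b=[]
    for s,p in((s1,p1),(s2,p2)):
        P=s['pose'];r=P[:3,:3]@np.array([(p[0]-s['cx'])/s['fx'],(p[1]-s['cy'])/s['fy'],1]);r/=np.linalg.norm(r)
        M=np.eye(3)-np.outer(r,r);A.append(M);b.append(M@P[:3,3])
    x,res,_,_=np.linalg.lstsq(np.vstack(A),np.hstack(b),rcond=None); return x,np.sqrt(res)
def holes(s,box,lo):
    u0,v0,w,h=box;K=8
    g=cv2.resize(cv2.cvtColor(s['pixels'],cv2.COLOR_RGB2GRAY)[v0:v0+h,u0:u0+w],None,fx=K,fy=K,interpolation=cv2.INTER_CUBIC)
    m=(abs(g.astype(int)-164)>9).astype(np.uint8);n,l,st,c=cv2.connectedComponentsWithStats(m)
    out=[]
    for i in range(1,n):
        if 25<st[i,4]/K/K<90 and st[i,2]<12*K and st[i,3]<12*K:
            out.append([ (st[i,0]+st[i,2]/2-.5)/K-.5+.5/K+u0,(st[i,1]+st[i,3]/2-.5)/K-.5+.5/K+v0,st[i,2]/K,st[i,3]/K])
    return np.array(out)
E
cat > m2.py <<'E'
from h import *
T=dict(np.load('top.npz'));S=dict(np.load('scene.npz'))
for a in(T,S):
    pass
ht=holes(T,(376,230,70,45),0);hs=holes(S,(200,190,70,42),0);print(ht,'\n',hs)
for h,s in((ht,T),(hs,S)):
    for q in h: print(np.round(ray(s,q[0],q[1],.030),4))
def cap(s,box):
    u0,v0,w,h=box;K=8
    im=cv2.resize(s['pixels'][v0:v0+h,u0:u0+w],None,fx=K,fy=K,interpolation=cv2.INTER_CUBIC).astype(int)
    m=((im.min(2)>105)).astype(np.uint8);n,l,st,c=cv2.connectedComponentsWithStats(m)
    for i in range(1,n):
        if st[i,4]>K*K*15: print('cap?',st[i]/K+np.array([u0,v0,0,0,0]),c[i]/K-.5+[u0,v0])
cap(T,(205,235,45,35));cap(S,(355,118,30,33))
print(tri(T,(225.2,251.2),S,(369.9,127.6)), ray(T,225.2,251.2,.149),ray(S,369.9,127.6,.149))
print(tri(T,(411.7,251.6),S,(233.7,208.8)))
# stand corners by colour
for n,s in(('T',T),('S',S)):
    hsv=cv2.cvtColor(s['pixels'],cv2.COLOR_RGB2HSV);z=pts(s)[...,2]
    m=((hsv[...,0]<15)&(hsv[...,1]>90)).astype(np.uint8);m[:, :190]=0;m[:,400:]=0;m[:110]=0
    m&=(abs(z-.085)<.006).astype(np.uint8); m=cv2.morphologyEx(m,cv2.MORPH_CLOSE,np.ones((25,25)))
    m=cv2.morphologyEx(m,cv2.MORPH_OPEN,np.ones((5,5)))
    cs,_=cv2.findContours(m,0,1);c=max(cs,key=cv2.contourArea)
    w=np.array([ray(s,*p[0],.085)[:2] for p in c])*1000
    print(n,'stand',cv2.minAreaRect(w.astype(np.float32)))
E
python3 m2.py
```

```text
[[398.0625 249.5625   6.875    8.625 ]
 [413.125  251.625    7.25     9.    ]
 [427.9375 253.8125   8.125    9.625 ]] 
 [[246.25   205.4375   7.75     5.375 ]
 [233.625  208.5625   8.       5.625 ]
 [220.8125 211.8125   7.875    6.125 ]]
[ 0.5313 -0.1423  0.03  ]
[ 0.5263 -0.1745  0.03  ]
[ 0.521  -0.2062  0.03  ]
[ 0.5294 -0.1416  0.03  ]
[ 0.5244 -0.1731  0.03  ]
[ 0.5197 -0.2048  0.03  ]
cap? [228.5   243.375  12.75   18.    632.375] [236.11432595 250.65583613]
cap? [220.   246.25  10.5   10.5  691.  ] [224.6584886  250.84035818]
cap? [366.   124.5    8.5    6.25 333.5 ] [369.65685907 127.05486319]
cap? [360.875 140.875  15.125   8.75  432.375] [367.73659295 145.5554351 ]
(array([0.52887089, 0.20489094, 0.14658549]), array([9.42005569e-06])) [0.52875367 0.20431168 0.149     ] [0.5310105  0.20343468 0.149     ]
(array([ 0.52605966, -0.172332  ,  0.03049609]), array([0.00140041]))
T stand ((528.428955078125, 204.56503295898438), (88.16425323486328, 86.9725570678711), 68.1702651977539)
S stand ((532.9951782226562, 199.81072998046875), (89.29763793945312, 90.99186706542969), 66.62129974365234)
```

Check: cap z is 0.147 against 0.149 expected, the hole spacing is 32 mm, and the hole mouth is at z 0.0305 against 0.030. The punch is at about (0.5295, 0.204) and the middle hole at about (0.5254, -0.1738), so I'm moving above the punch.

```bash
python3 -m pendant '[[[10,35,5,0,0,0],[24,85,10,0,0,0],[39,135,20,0,0,0],[54,185,30,0,0,0],[69,235,40,0,0,0],[83,285,43,0,0,0],[98,335,43,0,0,0],[113,385,43,0,0,0],[127,435,43,0,0,0],[142,485,43,0,0,0]]]' -1
python3 -m pendant '[[[15,50,0,0,0,0],[30,100,0,0,0,0],[44,150,0,0,0,0],[59,200,0,0,0,0],[74,250,0,0,0,0],[88,300,0,0,0,0],[97,328,0,0,0,0],[97,328,0,0,0,0],[97,328,0,0,0,0]]]'
python3 -c "
from h import *
print({k:np.round(v,4) for k,v in get_obs().items() if k!='tau'})"
```

```text
clock: 1.35
tool_pos: [0.4324, -0.1226, 0.2696]
orientation: [180.0, -0.0, 115.5]
force: [2.0, -0.6, 0.3]
opening: 0.0877
clock: 2.48
tool_pos: [0.5291, 0.2031, 0.2693]
orientation: [-179.9, 0.0, 115.5]
force: [0.3, -1.2, -1.1]
opening: 0.0872
{'clock': np.float64(2.475), 'joint_pos': array([ 4.077550e+01,  8.948200e+00, -9.375800e+00, -6.500000e-03,
       -7.172800e+01, -1.052969e+02]), 'qvel': array([-0.5862, -0.8468, -0.2716,  0.0479,  0.0712, -0.0542]), 'tool_pos': array([0.5291, 0.2031, 0.2693]), 'orientation': array([-1.799482e+02,  7.800000e-03,  1.154766e+02]), 'force': array([ 0.3368, -1.1893, -1.073 ]), 'moment': array([ 0.0372,  0.0656, -0.0449]), 'opening': np.float64(0.0872)}
```

```bash
python3 -m pendant '[[[0,1,-20,0,0,0],[0,1,-55,0,0,0],[0,1,-95,0,0,0],[0,1,-130,0,0,0],[0,1,-155,0,0,0],[0,1,-168,0,0,0],[0,1,-172,0,0,0],[0,1,-172,0,0,0],[0,1,-172,0,0,0]]]'
python3 - <<'E'
from h import *
s=snap('scene'); print(get_obs()['tool_pos'],get_obs()['force'])
cv2.imwrite('pics/g1.png',cv2.resize(s['pixels'][60:210,290:450,::-1],None,fx=4,fy=4,interpolation=cv2.INTER_CUBIC))
E
```

```text
clock: 3.6
tool_pos: [0.5299, 0.205, 0.0986]
orientation: [179.9, -0.0, 115.5]
force: [0.4, 0.0, -0.1]
opening: 0.0876
[0.52984438 0.2050027  0.09848544] [0.07217697 1.36490059 0.48512984]
```

View pics/g1.png

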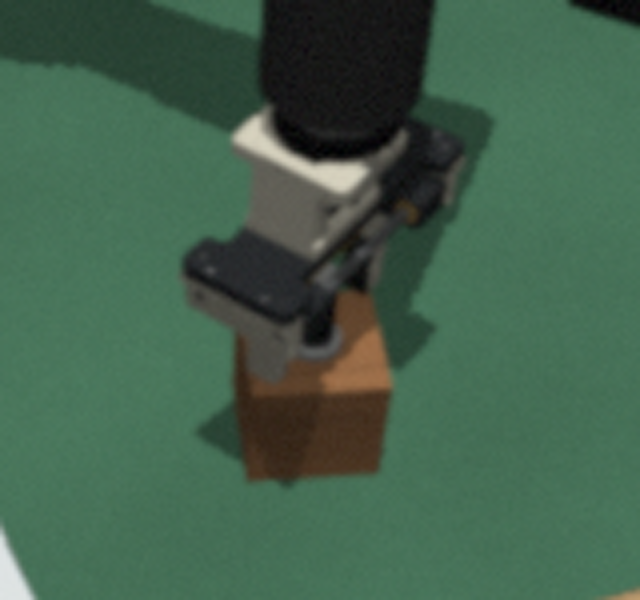

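The punch grip is between the open fingers, with the collar visible at crop (318,345). I'll close the gripper.

```bash
python3 -m pendant '[[[0,0,0,0,0,0],[0,0,0,0,0,0],[0,0,0,0,0,0],[0,0,0,0,0,0],[0,0,0,0,0,0],[0,0,0,0,0,0],[0,0,0,0,0,0],[0,0,0,0,0,0]]]' 1
python3 -m pendant '[[[0,0,5,0,0,0],[0,0,12,0,0,0],[0,0,20,0,0,0],[0,0,30,0,0,0],[0,0,30,0,0,0],[0,0,30,0,0,0]]]'
```

```text
clock: 4.65
tool_pos: [0.5294, 0.2048, 0.0976]
orientation: [180.0, -0.0, 115.5]
force: [-0.4, 0.6, -0.9]
opening: 0.0256
clock: 5.4
tool_pos: [0.5293, 0.2046, 0.1276]
orientation: [180.0, -0.0, 115.5]
force: [-0.6, 0.2, -2.7]
opening: 0.0254
```

```bash
python3 -m pendant '[[[0,0,15,0,0,0],[0,0,40,0,0,0],[0,0,65,0,0,0],[0,0,85,0,0,0],[0,-10,90,0,0,0],[0,-35,90,0,0,0],[0,-70,90,0,0,0],[0,-110,90,0,0,0],[-1,-150,90,0,0,0],[-2,-190,90,0,0,0]]]'
python3 -m pendant '[[[0,-40,-10,0,0,0],[-1,-80,-25,0,0,0],[-2,-120,-40,0,0,0],[-2,-150,-45,0,0,0],[-2,-173,-45,0,0,0],[-2,-184,-45,0,0,0],[-2,-188,-45,0,0,0],[-2,-188,-45,0,0,0],[-2,-188,-45,0,0,0],[-2,-188,-45,0,0,0]]]'
python3 - <<'E'
from h import *
s=snap('scene');t=snap('top'); print(get_obs()['tool_pos'],get_obs()['force'])
a=cv2.resize(s['pixels'][120:270,170:320,::-1],None,fx=4,fy=4,interpolation=cv2.INTER_CUBIC)
cv2.imwrite('pics/g2.png',a)
E
```

```text
clock: 6.65
tool_pos: [0.5262, 0.0121, 0.2167]
orientation: [-179.9, -0.0, 115.5]
force: [-0.3, -0.1, -2.5]
opening: 0.0255
clock: 7.9
tool_pos: [0.5255, -0.1727, 0.1727]
orientation: [180.0, 0.0, 115.5]
force: [0.0, -0.3, -2.3]
opening: 0.0256
[ 0.52550497 -0.17287212  0.17262742] [-0.16278776 -0.24349769 -2.1584552 ]
```

View pics/g2.png

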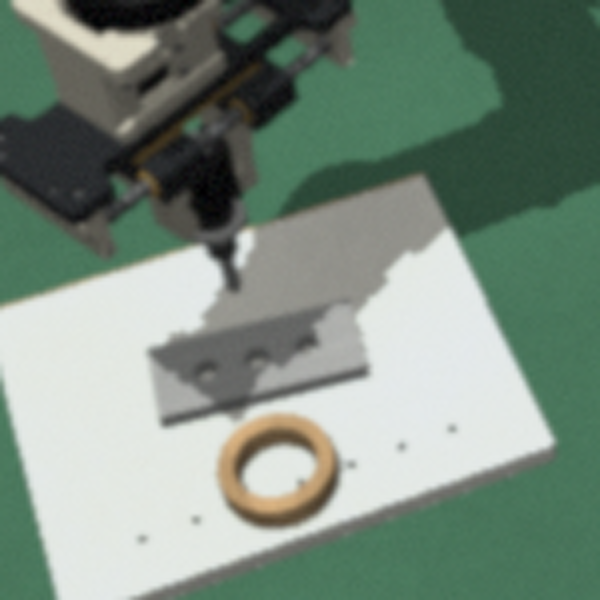

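The pin is visible below the nose, with its tip at crop (236,289), which is scene (228.6,191.9). The guide is unmoved.

```bash
python3 - <<'E'
from h import *
S=dict(np.load('scene.npz'));T=dict(np.load('top.npz'))
for z in(.08,.09,.1,.11): print(z,ray(S,228.6,191.9,z), ray(S,225,175.5,z+.06))
P=S['pose']
def proj(s,x): c=s['pose'][:3,:3].T@(np.array(x)-s['pose'][:3,3]); return np.round([c[0]/c[2]*s['fx']+s['cx'],c[1]/c[2]*s['fy']+s['cy']],1)
n=.1727-.0376
for L in(.024,.03,.035,.04,.052): print(L,proj(S,[.5255,-.1728,n-L]))
print('nose',proj(S,[.5255,-.1728,n]),'collar',proj(S,[.5255,-.1728,n+.025]))
a=cv2.resize(S['pixels'][155:200,205:250,::-1],None,fx=13,fy=13,interpolation=cv2.INTER_NEAREST)
b=cv2.resize(T['pixels'][222:282,380:440,::-1],(585,585),interpolation=cv2.INTER_NEAREST)
cv2.imwrite('pics/g3.png',cv2.resize(np.hstack([a,b]),(800,400)))
E
```

```text
0.08 [ 0.51004993 -0.17174906  0.08      ] [ 0.51039081 -0.16897297  0.14      ]
0.09 [ 0.51840792 -0.17262434  0.09      ] [ 0.51941801 -0.16995611  0.15      ]
0.1 [ 0.52676592 -0.17349962  0.1       ] [ 0.52844521 -0.17093925  0.16      ]
0.11 [ 0.53512391 -0.1743749   0.11      ] [ 0.53747241 -0.17192239  0.17      ]
0.024 [227.8 188.5]
0.03 [228.3 190.1]
0.035 [228.7 191.4]
0.04 [229.1 192.7]
0.052 [230.  195.8]
nose [225.9 181.9] collar [223.8 174.9]
```

View pics/g3.png

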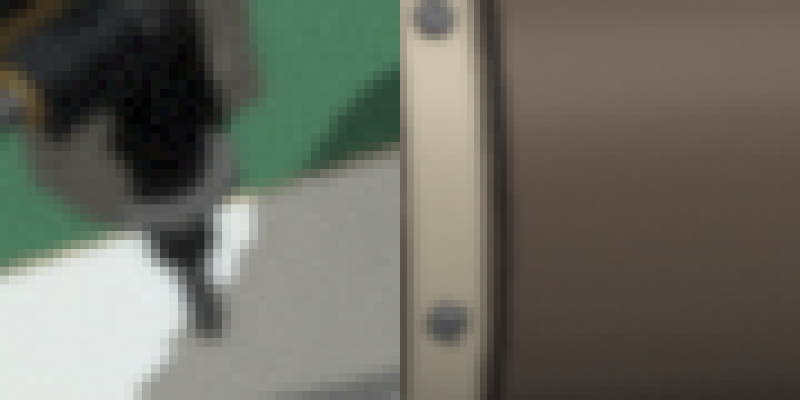

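The tip is at scene (228.1,192.0), so the pin length is about 37 mm. I'll lower it to roughly 8 mm over the plate and compare tip and hole in the same view.

```bash
python3 -m pendant '[[[0,0,-12,0,0,0],[0,0,-28,0,0,0],[0,0,-44,0,0,0],[0,0,-54,0,0,0],[0,0,-59,0,0,0],[0,0,-59,0,0,0],[0,0,-59,0,0,0]]]'
python3 - <<'E'
from h import *
s=snap('scene'); print(get_obs()['tool_pos'],get_obs()['force'])
a=cv2.resize(s['pixels'][175:225,205:265,::-1],None,fx=12,fy=12,interpolation=cv2.INTER_CUBIC)
cv2.imwrite('pics/g4.png',a)
E
```

```text
clock: 8.88
tool_pos: [0.5258, -0.1733, 0.114]
orientation: [180.0, 0.0, 115.5]
force: [0.1, 0.4, -2.4]
opening: 0.0253
[ 0.52580563 -0.17333691  0.11410729] [ 0.23922708 -0.08238539 -3.26907378]
```

View pics/g4.png

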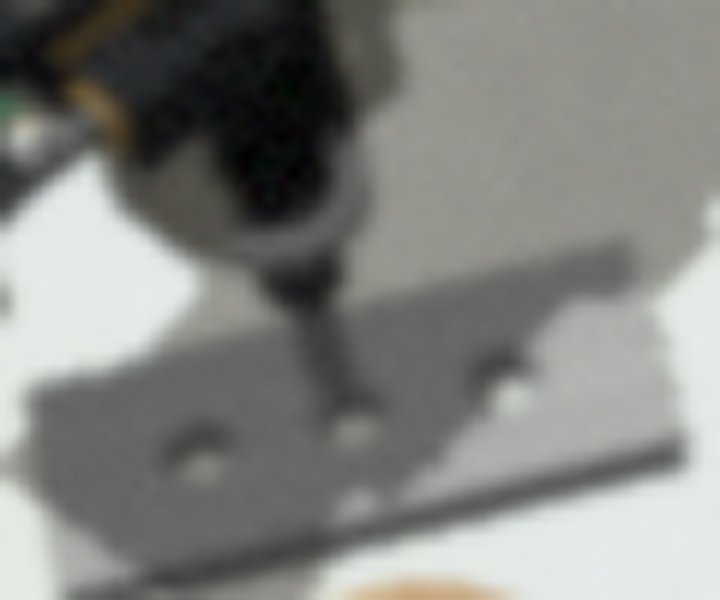

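In this crop the tip (about (347,400)) overlaps the upper part of the middle hole, whose centre is about (351,412). I'll use depth along the pin and collar for a better tip position.

```bash
python3 - <<'E'
from h import *
S=snap('scene')
p=[]
for i in range(4): p.append(pts(snap('scene')))
p=np.median(p,0); c=np.array([.5258,-.1733])
for v in range(183,214):
    r=p[v,222:242]; k=np.where((r[:,2]>.034)&(np.hypot(*(r[:,:2]-c).T)<.03))[0]
    if len(k): print(v,k.min()+222,k.max()+222,np.round(r[k].mean(0)*1000,1), 'min z',np.round(r[k][:,2].min(),4))
g=cv2.cvtColor(S['pixels'],cv2.COLOR_RGB2GRAY)
print(g[196:216,224:244])
m=abs(p[...,2]-.03)<.002; q=p[200:222,205:262][m[200:222,205:262]];print(len(q),q.mean(0))
E
```

```text
183 225 236 [ 530.7 -163.9  132.1] min z 0.12
184 223 235 [ 532.8 -168.1  133. ] min z 0.1189
185 222 234 [ 534.  -171.   132.3] min z 0.116
186 222 234 [ 534.2 -171.7  129.3] min z 0.1085
187 222 234 [ 534.3 -172.3  126.1] min z 0.1072
188 222 235 [ 534.5 -171.9  122.4] min z 0.107
189 222 235 [ 535.8 -172.7  120.6] min z 0.1069
190 222 235 [ 536.8 -173.4  118.4] min z 0.107
191 222 235 [ 537.4 -174.2  115.8] min z 0.1043
192 222 235 [ 538.2 -174.9  113.4] min z 0.1028
193 222 234 [ 539.6 -176.8  112.4] min z 0.1053
194 222 233 [ 539.6 -178.6  109.6] min z 0.104
195 222 232 [ 540.8 -180.5  108.3] min z 0.1043
196 223 233 [ 539.3 -178.8  101.8] min z 0.0794
197 225 233 [ 536.3 -176.9   93.4] min z 0.08
198 226 233 [ 531.9 -176.1   83.8] min z 0.0776
199 226 232 [ 531.6 -177.9   80.6] min z 0.0766
200 228 232 [ 531.9 -176.3   76.1] min z 0.0675
201 229 232 [ 528.7 -175.6   67.8] min z 0.0651
202 229 232 [ 528.3 -176.2   63.7] min z 0.0625
203 230 233 [ 528.6 -174.6   59.1] min z 0.056
204 230 233 [ 528.6 -175.3   55.4] min z 0.0531
205 230 233 [ 528.1 -176.    51.1] min z 0.0497
206 2
[... 1133 characters left out ...]
102 101  86  73  69  70  73  80  94 100 103 104 104
  106 101]
 [102 102 102 101 103 101  96  84  74  81  92  93  91  96 102 105 107 105
  105 107]
 [ 96 101 102 103 101 103  97  88  92 113 124 122 109 103 104 106 105 104
  108 123]
 [ 89 100 104 103 102 103  99  97 106 120 127 121 112 103 103 107 105 106
  121 146]
 [ 95  99 103 104 103 104 102 103 107 111 113 109 107 105 103 104 105 114
  144 164]
 [103 104 103 103 102 103 104 104 104 105 105 103 105 104 104 107 116 130
  155 170]
 [107 104 103 106 105 104 105 104 103 105 105 104 104 104 107 121 144 155
  167 169]
 [105 105 103 107 104 107 104 104 106 108 113 117 108 108 121 141 158 163
  161 152]]
761 [ 0.52706091 -0.17661339  0.03029707]
```

Scene-relative: the pin axis is at about (524.5,-174.9) and the hole at (524.4,-173.1) in the same camera, so I'll shift +1.5 mm in y. Then I'll lower in stages and watch the force.

```bash
python3 -m pendant '[[[0,0.8,0,0,0,0],[0,1.5,0,0,0,0],[0,1.5,-4,0,0,0],[0,1.5,-8,0,0,0],[0,1.5,-12,0,0,0],[0,1.5,-14,0,0,0],[0,1.5,-14,0,0,0],[0,1.5,-14,0,0,0]]]'
python3 -c "
from h import *
o=get_obs();print(o['tool_pos'],o['force'],o['moment'])"
```

```text
clock: 10.18
tool_pos: [0.5255, -0.1718, 0.0996]
orientation: [180.0, 0.0, 115.5]
force: [-0.0, 0.2, -2.2]
opening: 0.0256
[ 0.52549953 -0.1718179   0.09963445] [-0.00737081  0.20625158 -2.21458898] [-0.01394577  0.01308652 -0.00906986]
```

```bash
python3 -m pendant '[[[0,0,-2,0,0,0],[0,0,-4,0,0,0],[0,0,-6,0,0,0],[0,0,-6,0,0,0],[0,0,-6,0,0,0]]]'
python3 -m pendant '[[[0,0,-1,0,0,0],[0,0,-2,0,0,0],[0,0,-2,0,0,0],[0,0,-2,0,0,0]]]'
python3 -c "
from h import *
s=snap('scene');o=get_obs();print(o['tool_pos'],o['force'],o['moment'])
print(holes(s,(200,190,70,42),0))
cv2.imwrite('pics/g5.png',cv2.resize(s['pixels'][175:225,205:265,::-1],None,fx=12,fy=12,interpolation=cv2.INTER_CUBIC))"
```

```text
clock: 10.8
tool_pos: [0.5254, -0.1718, 0.0936]
orientation: [180.0, 0.0, 115.5]
force: [-0.3, 0.2, -2.0]
opening: 0.0256
clock: 11.3
tool_pos: [0.5256, -0.1719, 0.0919]
orientation: [180.0, 0.0, 115.5]
force: [-0.8, 0.1, 3.3]
opening: 0.0257
[ 0.52560006 -0.17184964  0.0918224 ] [-0.74655952  0.98978107  3.20770653] [0.15156636 0.39283102 0.01092254]
[]
```

View pics/g5.png

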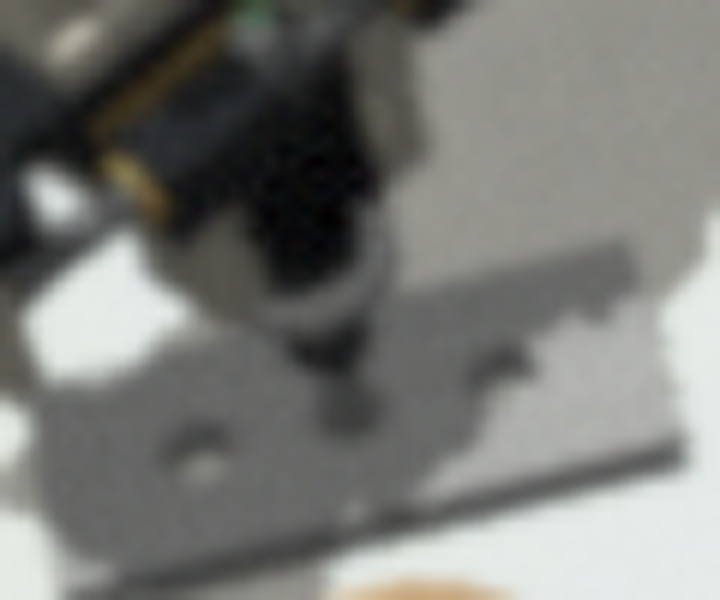

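The pin stands in the middle hole at crop (348,405), and net contact is about 5.5 N. I'll press about 2.7 mm further.

```bash
python3 -m pendant '[[[0,0,-1,0,0,0],[0,0,-2,0,0,0],[0,0,-2.5,0,0,0],[0,0,-2.7,0,0,0],[0,0,-2.7,0,0,0],[0,0,-2.7,0,0,0]]]'
python3 -c "
from h import *
o=get_obs();print(o['tool_pos'],o['force'],o['moment'],o['orientation'])"
```

```text
clock: 12.1
tool_pos: [0.5258, -0.1719, 0.0895]
orientation: [180.0, 0.0, 115.5]
force: [-1.5, 1.8, 9.0]
opening: 0.0256
[ 0.52582963 -0.17190216  0.08953283] [-1.45817793  1.79946156  8.96665553] [ 0.37035019  0.83556264 -0.01064235] [1.79961215e+02 3.97471734e-02 1.15506880e+02]
```

```bash
for i in 1; do python3 -m pendant '[[[0,0,-0.4,0,0,0],[0,0,-0.4,0,0,0],[0,0,-0.4,0,0,0],[0,0,-0.4,0,0,0],[0,0,-0.4,0,0,0],[0,0,-0.4,0,0,0],[0,0,-0.4,0,0,0],[0,0,-0.4,0,0,0],[0,0,-0.4,0,0,0],[0,0,-0.4,0,0,0]]]'; done
python3 -m pendant '[[[0,0,0,0,0,0],[0,0,0,0,0,0],[0,0,0,0,0,0],[0,0,0,0,0,0],[0,0,0,0,0,0],[0,0,0,0,0,0],[0,0,0,0,0,0],[0,0,0,0,0,0]]]'
python3 -c "
from h import *
for i in range(4):
  s=snap('scene');o=get_obs();print(o['tool_pos'],o['force'],o['moment'])
cv2.imwrite('pics/g6.png',cv2.resize(s['pixels'][165:225,205:265,::-1],None,fx=10,fy=10,interpolation=cv2.INTER_CUBIC))"
python3 -m pendant '[[[0,0,0,0,0,0],[0,0,0,0,0,0],[0,0,0,0,0,0],[0,0,0,0,0,0],[0,0,0,0,0,0],[0,0,0,0,0,0],[0,0,0,0,0,0],[0,0,0,0,0,0]]]'
```

```text
clock: 13.35
tool_pos: [0.5259, -0.1719, 0.0892]
orientation: [180.0, 0.0, 115.5]
force: [-2.0, 2.2, 8.6]
opening: 0.0258
clock: 14.35
tool_pos: [0.5258, -0.1719, 0.0892]
orientation: [180.0, 0.0, 115.5]
force: [-2.3, 0.9, 8.3]
opening: 0.0256
[ 0.52587699 -0.17192676  0.08919043] [-1.60093111  0.82246803  8.57892449] [0.41301002 0.93700886 0.02110342]
[ 0.52582783 -0.17191576  0.08916109] [-1.55526281  0.64639781  8.93543758] [0.41626113 0.88825598 0.03619104]
[ 0.52584206 -0.17193164  0.08916735] [-3.26451952  0.90600635  8.43440609] [0.38885659 0.90552244 0.00684853]
[ 0.52586189 -0.17190962  0.08916442] [-2.19008768  1.00702221  8.55910893] [ 0.40220215  0.91795973 -0.00834373]
clock: 15.55
tool_pos: [0.5258, -0.1719, 0.0891]
orientation: [180.0, 0.0, 115.5]
force: [-1.2, 1.3, 8.2]
opening: 0.0253
```

View pics/g6.png

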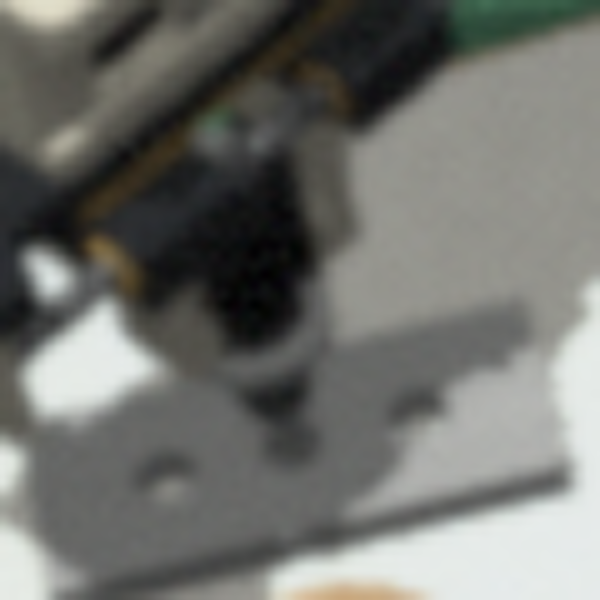

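The net push held at about 10.9 N (raw 8.5 plus 2.4 carried weight). That is in band but near the low end, so I'll add a little and hold longer.

```bash
python3 -m pendant '[[[0,0,-0.4,0,0,0],[0,0,-0.7,0,0,0],[0,0,-0.7,0,0,0],[0,0,-0.7,0,0,0]]]'
python3 -m pendant '[[[0,0,0,0,0,0],[0,0,0,0,0,0]]]'
python3 -c "
from h import *
F=[];M=[];p=[]
for i in range(6):
  s=snap('scene');o=get_obs();F.append(o['force']);M.append(o['moment']);p.append(pts(s))
print(o['tool_pos'],np.mean(F,0),np.mean(M,0))
p=np.median(p,0);c=np.array([.5258,-.172])
for v in range(186,214):
    r=p[v,222:245]; k=np.where((r[:,2]>.034)&(np.hypot(*(r[:,:2]-c).T)<.03))[0]
    if len(k): print(v,k.min()+222,k.max()+222,np.round(r[k].mean(0)*1000,1),np.round(r[k][:,2].min(),4))
"
```

```text
clock: 16.05
tool_pos: [0.5259, -0.1719, 0.0886]
orientation: [180.0, 0.0, 115.5]
force: [-2.3, 0.3, 10.2]
opening: 0.0256
clock: 16.3
tool_pos: [0.5259, -0.1719, 0.0886]
orientation: [180.0, 0.0, 115.5]
force: [-2.2, 0.9, 9.6]
opening: 0.0257
[ 0.52589976 -0.17191911  0.08858778] [-2.07806206  0.75061796  9.66115   ] [0.44775915 0.98337925 0.00935479]
186 230 240 [ 527.8 -155.5  113.2] 0.1007
187 230 240 [ 528.1 -156.2  110.2] 0.0979
188 230 240 [ 528.2 -156.8  107. ] 0.0948
189 229 239 [ 530.4 -159.9  107.5] 0.0947
190 228 238 [ 531.8 -163.   106.9] 0.0954
191 227 237 [ 533.  -166.   106.1] 0.0923
192 225 236 [ 534.7 -170.1  106.7] 0.0899
193 224 236 [ 534.5 -171.8  103.7] 0.081
194 223 237 [ 535.7 -172.6  101.7] 0.0816
195 222 237 [ 536.8 -174.5  100.2] 0.0811
196 222 237 [ 538.1 -175.3   98.4] 0.0822
197 222 237 [ 539.  -176.    95.9] 0.0807
198 223 237 [ 539.2 -175.6   92.1] 0.0799
199 223 237 [ 539.8 -176.4   89.4] 0.0787
200 223 236 [ 540.6 -178.2   87.6] 0.0774
201 224 235 [ 541.1 -179.    84.6] 0.0802
202 224 235 [ 540.5 -179.6   80.3] 0.0584
203 226 235 [ 538.4 -177.8   72.8] 0.0561
204 229 235 [ 532.6 -174.6   59.8] 0.0538
205 229 234 [ 532.3 -176.4   56.5] 0.0543
206 230 234 [ 532.2 -175.9   51.9] 0.0454
207 231 234 [ 528.6 -175.1   42.9] 0.0415
208 232 234 [ 528.8 -174.7   38.7] 0.0381
209 232 234 [ 529.1 -175.4   35.3] 0.0344
```

Net is now about 12.1 N, and depth shows nose and pin coaxial. I'll hold for 2.5 s, then lift straight up.

```bash
for i in 1; do python3 -m pendant '[[[0,0,0,0,0,0],[0,0,0,0,0,0],[0,0,0,0,0,0],[0,0,0,0,0,0],[0,0,0,0,0,0],[0,0,0,0,0,0],[0,0,0,0,0,0],[0,0,0,0,0,0],[0,0,0,0,0,0],[0,0,0,0,0,0]]]'; done
python3 -m pendant '[[[0,0,0,0,0,0],[0,0,0,0,0,0],[0,0,0,0,0,0],[0,0,0,0,0,0],[0,0,0,0,0,0],[0,0,0,0,0,0],[0,0,0,0,0,0],[0,0,0,0,0,0],[0,0,0,0,0,0],[0,0,0,0,0,0]]]'
python3 -m pendant '[[[0,0,2,0,0,0],[0,0,4,0,0,0],[0,0,6,0,0,0],[0,0,8,0,0,0],[0,0,10,0,0,0],[0,0,12,0,0,0],[0,0,12,0,0,0]]]'
python3 -c "
from h import *
o=get_obs();print(o['tool_pos'],o['force'],o['moment'])"
```

```text
clock: 17.85
tool_pos: [0.5259, -0.1719, 0.0885]
orientation: [180.0, 0.0, 115.5]
force: [-2.3, 0.5, 8.8]
opening: 0.0256
clock: 19.1
tool_pos: [0.5259, -0.1719, 0.0885]
orientation: [180.0, 0.0, 115.5]
force: [-2.1, 1.3, 9.3]
opening: 0.0254
clock: 19.98
tool_pos: [0.5255, -0.1718, 0.0999]
orientation: [180.0, 0.0, 115.5]
force: [0.4, 0.7, -2.6]
opening: 0.0259
[ 0.52551709 -0.17180398  0.09989208] [ 0.41853171  0.7284511  -2.55671932] [ 0.01580943 -0.02427926 -0.0248909 ]
```

Lateral forces are gone, so I'll lift fully clear and measure the plate and the punch in hand.

```bash
python3 -m pendant '[[[0,0,3,0,0,0],[0,0,6,0,0,0],[0,0,10,0,0,0],[0,0,15,0,0,0],[0,0,22,0,0,0],[0,0,32,0,0,0],[0,0,46,0,0,0],[0,0,62,0,0,0],[0,0,72,0,0,0],[0,0,75,0,0,0]]]'
python3 -m pendant '[[[0,30,30,0,0,0],[1,75,45,0,0,0],[1,120,45,0,0,0],[1,165,45,0,0,0],[2,210,45,0,0,0],[2,255,45,0,0,0],[3,300,45,0,0,0],[4,340,45,0,0,0],[4,365,45,0,0,0],[4,376,45,0,0,0]]]'
python3 -m pendant '[[[0,0,0,0,0,0],[0,0,0,0,0,0]]]'
python3 - <<'E'
from h import *
s=snap('scene');t=snap('top');print(get_obs()['tool_pos'])
for c,b in((t,(376,230,70,45)),(s,(200,190,70,42))):
    for q in holes(c,b,0): print(np.round(q,1),np.round(ray(c,q[0],q[1],.030),4))
a=cv2.resize(s['pixels'][75:180,310:430,::-1],None,fx=6,fy=6,interpolation=cv2.INTER_CUBIC)
cv2.imwrite('pics/g7.png',cv2.resize(a,(686,600)))
E
```

```text
clock: 21.22
tool_pos: [0.5258, -0.1718, 0.1758]
orientation: [179.9, 0.0, 115.5]
force: [-1.0, 0.1, -2.0]
opening: 0.0259
clock: 22.48
tool_pos: [0.5291, 0.2052, 0.2193]
orientation: [-179.9, 0.0, 115.5]
force: [0.1, -0.4, -2.6]
opening: 0.0257
clock: 22.72
tool_pos: [0.5293, 0.2032, 0.2197]
orientation: [-180.0, 0.0, 115.4]
force: [0.3, 0.4, -2.1]
opening: 0.0258
[0.52943578 0.2031945  0.21988847]
[427.9 253.8   6.1   8. ] [ 0.5212 -0.2062  0.03  ]
[246.2 205.4   7.9   5.4] [ 0.5294 -0.1418  0.03  ]
[233.6 208.6   8.1   5.6] [ 0.5244 -0.1733  0.03  ]
[220.8 211.9   8.1   6. ] [ 0.5199 -0.2049  0.03  ]
```

View pics/g7.png

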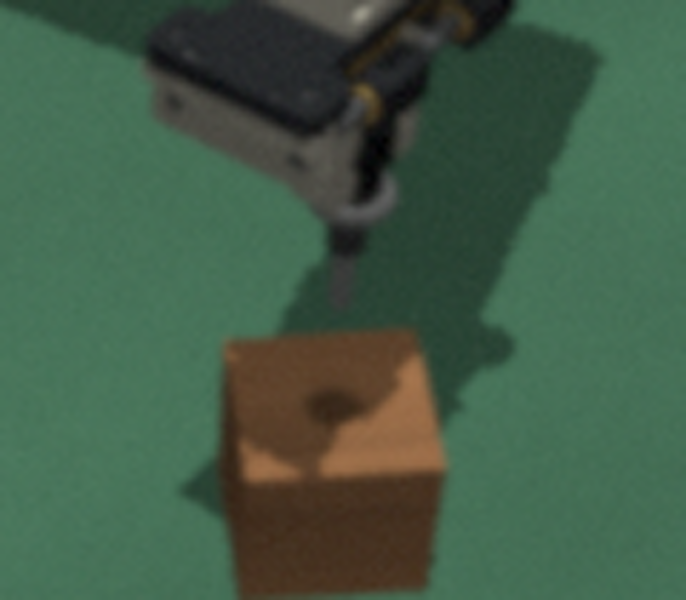

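The scene view shows all three guide holes within 0.2 mm of before. The punch hangs over the stand, with collar at crop (363,205), tip at (343,300) and the stand hole at (328,407). Checking alignment.

```bash
python3 - <<'E'
from h import *
S=dict(np.load('scene.npz'))
p=np.median([pts(snap('scene')) for i in range(5)],0)
c=np.array([.5294,.2033])
for v in range(104,130):
    r=p[v,362:382]; k=np.where((r[:,2]>.12)&(np.hypot(*(r[:,:2]-c).T)<.028))[0]
    if len(k): print(v,k.min()+362,k.max()+362,np.round(r[k].mean(0)*1000,1),np.round(r[k][:,2].min(),4))
print('hole',ray(S,366.9,145.7,.085))
g=cv2.resize(S['pixels'][138:155,355:380],None,fx=8,fy=8,interpolation=cv2.INTER_CUBIC).astype(int).sum(2)
print(S['pixels'][138:154,356:380].sum(2))
def proj(s,x): q=s['pose'][:3,:3].T@(np.array(x)-s['pose'][:3,3]); return np.round([q[0]/q[2]*s['fx']+s['cx'],q[1]/q[2]*s['fy']+s['cy']],1)
for dz in(-.0126,-.0376,-.0376-.0376): print(proj(S,[.5294,.2033,.2198+dz]))
print(proj(S,[.5294,.2048,.085]))
E
```

```text
104 370 376 [542.9 196.9 235.6] 0.2303
105 370 377 [541.3 199.7 230.3] 0.2134
106 370 378 [540.1 202.3 225.5] 0.2129
107 370 378 [540.9 202.  223.2] 0.2128
108 370 378 [541.5 201.9 220.7] 0.2133
109 370 378 [542.3 201.6 218.4] 0.2135
110 370 378 [542.4 201.9 215.4] 0.2129
111 364 378 [541.5 197.2 213.4] 0.208
112 365 377 [542.5 194.6 212.2] 0.2092
113 367 376 [543.9 194.7 210.2] 0.2066
114 367 373 [539.4 193.7 203.9] 0.1964
115 367 373 [534.7 197.3 195.7] 0.1921
116 367 373 [535.2 197.3 192.9] 0.1904
117 367 373 [534.7 197.9 189. ] 0.1876
118 367 373 [535. 198. 186.] 0.1837
119 368 372 [535.9 197.7 183.7] 0.183
120 368 371 [532.1 199.1 176.8] 0.1751
121 368 371 [531.9 199.5 173.3] 0.172
122 368 371 [532.1 199.8 170. ] 0.1693
123 368 371 [532.  200.1 166.5] 0.1658
124 368 371 [532.2 200.3 163.4] 0.1615
125 368 371 [531.  201.4 158.5] 0.1548
126 367 370 [531.5 198.4 156.9] 0.154
127 368 370 [532.8 199.4 154.2] 0.1527
128 368 370 [531.  200.9 148.7] 0.146
hole [0.52981283 0.20096886 0.085     ]
[[208 209 204 204 201 207 207 203 203 200 206 207 210 202 213 200 206 204
  202 197 201 204 2
[... 879 characters left out ...]
51 173 203
  232 271 319 333 337 333]
 [193 191 194 197 194 195 190 189 167 150 137 124 143 150 180 217 257 264
  282 313 328 331 334 335]
 [193 192 194 194 190 196 191 195 184 175 174 153 167 223 271 294 311 316
  313 330 328 329 336 335]
 [193 191 191 191 193 192 190 193 193 191 190 175 210 273 307 325 325 321
  336 329 324 332 326 325]
 [186 191 186 185 188 189 186 195 199 185 191 200 229 284 316 321 318 327
  323 317 320 316 325 321]
 [189 185 194 188 189 190 191 195 188 192 186 209 257 299 316 317 325 316
  313 316 325 319 323 319]
 [216 200 184 186 189 186 186 186 183 186 192 223 287 312 317 324 324 323
  325 321 325 330 325 330]]
[371.5 109.2]
[370.6 117.1]
[369.4 128.5]
[368.1 145.1]
```

Collar, nose and pin heights in hand match the original grasp, so there was no real slip. Returning +1.5 mm in y puts it back on the original axis, then I lower it.

```bash
python3 -m pendant '[[[0,1,0,0,0,0],[0,1.5,-10,0,0,0],[0,1.5,-25,0,0,0],[0,1.5,-40,0,0,0],[0,1.5,-55,0,0,0],[0,1.5,-68,0,0,0],[0,1.5,-76,0,0,0],[0,1.5,-80,0,0,0],[0,1.5,-80,0,0,0]]]'
python3 -m pendant '[[[0,0,-5,0,0,0],[0,0,-11,0,0,0],[0,0,-17,0,0,0],[0,0,-23,0,0,0],[0,0,-29,0,0,0],[0,0,-34,0,0,0],[0,0,-38,0,0,0],[0,0,-39,0,0,0],[0,0,-39,0,0,0]]]'
python3 -c "
from h import *
o=get_obs();print(o['tool_pos'],o['force'],o['moment'])"
```

```text
clock: 24.2
tool_pos: [0.5295, 0.2057, 0.1397]
orientation: [180.0, 0.0, 115.5]
force: [-0.2, 0.4, -2.8]
opening: 0.0257
clock: 25.32
tool_pos: [0.5295, 0.2057, 0.1008]
orientation: [180.0, 0.0, 115.5]
force: [-0.8, 0.4, -3.4]
opening: 0.0255
[0.52948561 0.20574884 0.1008138 ] [-0.8111691   0.39118456 -3.37386315] [-0.01537579 -0.04045824 -0.03707749]
```

```bash
python3 -m pendant '[[[0,-0.8,-1,0,0,0],[0,-0.8,-2,0,0,0],[0,-0.8,-2.8,0,0,0],[0,-0.8,-2.8,0,0,0],[0,-0.8,-2.8,0,0,0]]]'
python3 -m pendant '[[[0,0,-0.3,0,0,0],[0,0,-0.6,0,0,0],[0,0,-0.6,0,0,0]]]'
python3 -c "
from h import *
o=get_obs();print(o['tool_pos'],o['force'],o['moment'])"
```

```text
clock: 25.95
tool_pos: [0.5294, 0.2049, 0.098]
orientation: [-180.0, -0.0, 115.5]
force: [0.8, -0.2, -2.8]
opening: 0.0253
clock: 26.32
tool_pos: [0.5295, 0.2049, 0.0976]
orientation: [180.0, 0.0, 115.5]
force: [-1.1, 0.5, 0.6]
opening: 0.0258
[0.52945389 0.20494097 0.09755779] [-1.14435858  0.53639439  0.58666462] [-0.0162864   0.39086505 -0.03886713]
```

Collar contact is at TCP z 0.0976, the same as at the grasp. I'll release, then retreat straight up.

```bash
python3 -m pendant '[[[0,0,0,0,0,0],[0,0,0,0,0,0],[0,0,0,0,0,0],[0,0,0,0,0,0],[0,0,0,0,0,0],[0,0,0,0,0,0],[0,0,0,0,0,0],[0,0,0,0,0,0]]]' -1
python3 -m pendant '[[[0,0,4,0,0,0],[0,0,12,0,0,0],[0,0,25,0,0,0],[0,0,45,0,0,0],[0,0,70,0,0,0],[0,0,100,0,0,0],[0,0,130,0,0,0],[0,0,150,0,0,0],[0,-30,150,0,0,0],[0,-70,150,0,0,0]]]'
python3 -m pendant '[[[-8,-45,0,0,0,0],[-16,-90,0,0,0,0],[-24,-135,0,0,0,0],[-36,-180,0,0,0,0],[-48,-225,0,0,0,0],[-60,-270,0,0,0,0],[-72,-310,0,0,0,0],[-76,-340,0,0,0,0],[-76,-350,0,0,0,0],[-76,-350,0,0,0,0]]]'
python3 - <<'E'
from h import *
t=snap('top');s=snap('scene')
for n,c,b in(('T',t,(205,235,45,35)),('S',s,(355,118,30,33))):
    u0,v0,w,h=b;im=cv2.resize(c['pixels'][v0:v0+h,u0:u0+w],None,fx=8,fy=8,interpolation=cv2.INTER_CUBIC).astype(int)
    k,l,st,ce=cv2.connectedComponentsWithStats((im.min(2)>105).astype(np.uint8))
    for i in range(1,k):
        if st[i,4]>960: print(n,st[i]/8+np.array([u0,v0,0,0,0]),ce[i]/8-.5+[u0,v0])
a=cv2.resize(t['pixels'][:,:,::-1],(640,400));print(get_obs()['tool_pos'])
b=cv2.resize(s['pixels'][100:200,190:400,::-1],(420,200))
c=cv2.resize(s['pixels'][115:185,335:405,::-1],(200,200))
bot=np.zeros((200,640,3),np.uint8);bot[:,:420]=b;bot[:,420:620]=c
cv2.imwrite('pics/g8.png',np.vstack([a,bot]))
E
```

```text
clock: 27.32
tool_pos: [0.5294, 0.2049, 0.0974]
orientation: [180.0, -0.0, 115.5]
force: [-0.8, -0.9, 0.2]
opening: 0.0875
clock: 28.58
tool_pos: [0.5295, 0.1348, 0.2487]
orientation: [179.9, -0.0, 115.6]
force: [-0.4, -0.9, -1.1]
opening: 0.0876
clock: 29.82
tool_pos: [0.4535, -0.2154, 0.2478]
orientation: [180.0, 0.0, 115.4]
force: [-0.0, 1.0, -0.4]
opening: 0.0872
T [228.375 242.875  13.5    18.375 761.   ] [236.29291229 250.59249754]
T [219.875 245.625  11.25   10.875 760.125] [224.94945321 250.52310475]
S [365.75 124.5    8.5    6.5  340.5 ] [369.44149229 127.20479993]
S [360.75  140.875  15.      8.75  431.75 ] [367.50123046 145.70773017]
[ 0.45358493 -0.21454905  0.2476057 ]
```

View pics/g8.png

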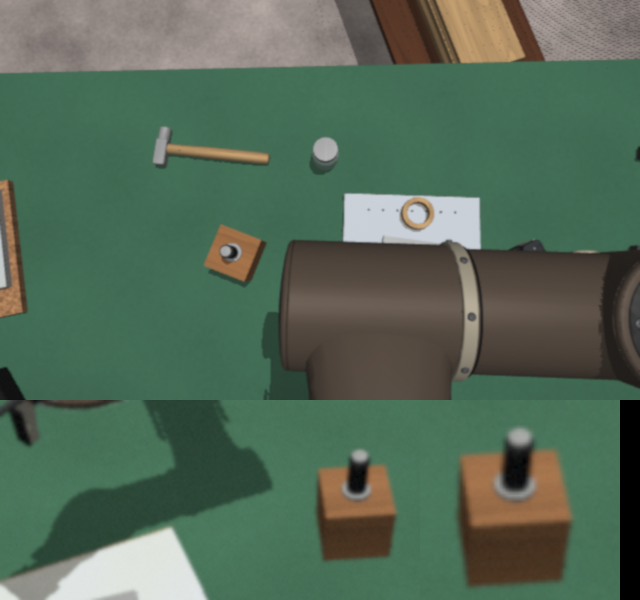

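The punch stands upright in the stand: cap at top (225,250.5) and scene (369.4,127.2), both within 0.4 px of the start. The hammer, jar and tape roll are where they were, and the arm is clear. Handing in.

```bash
python3 -c "
from plant import *
print(close_job())"
```

```text
the job is handed in; nothing more can be done
None
```

The job is done and handed in at about 30 s, well under the 64 s limit. The punch was pressed through the middle hole and is back upright in its stand.

- **Press:** The net push stayed at about 11 to 12 N for roughly 7 s. That is the raw reading plus about 2.4 N of carried weight, and the highest reading was about 12.6 N. I first got 10.9 N, near the low end, so I pressed about 0.7 mm further.
- **Lift:** The pin came straight up out of the hole. Afterwards the scene camera showed all three guide holes within 0.2 mm of where they started. The top view found only one hole, because the arm's shadow or body was in the way.
- **Return:** The collar touched the wood at the same tool height as when I picked the punch up (z = 0.0976 m). The cap is within 0.4 px of its starting place in both cameras.
- **Other objects:** By eye, the jar, hammer and tape roll look unmoved in the last picture. I did not measure them.

Some checks disagreed or were not clean:
- **Cameras:** The two views differed by about 2 mm on absolute positions. I lined the pin up with the hole in the scene view alone.
- **Side force:** About 2 N of side force showed during the press and vanished on lifting. Depth readings showed the punch upright to within about 2°.
- **Spring reading:** During the press the force stayed about 1 N below what the pin's spring rate predicts, so there may have been a slip of about 0.6 mm in the grip.

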